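# Rack the barrel samples in barrel order

## Task

Move the four capped sample bottles from the oak tasting paddle into the aluminium sample tray, one to a compartment, keeping the order of the row, since a bottle's place is the only record of the barrel it came from. The bottle next to the paddle's handle goes into the compartment next to the tray's pull handle, the second into the second, and so on down the row. Keep the bottles upright, set them down gently without dropping them, and leave them all standing on the tray's floor.

Things in the scene. Friction and masses are not known exactly. Their poses are not given: they have to be found in the camera images.
- round_bottle: Round green-glass sample bottle, 50 mm across, shoulders 64 to 83 mm up, 190 g nominal. It stands upright; origin at the centre of its underside, z up. Black screw cap, round, 30 mm across, its top 118 mm above the origin and 22 mm deep, with a narrower neck below it; the cap is the place to grip, from above. Starts standing on pad_1 of the paddle, at any yaw.
- square_bottle: Square green-glass sample bottle, 42 x 42 mm, shoulders 70 to 77 mm up, 170 g nominal. It stands upright; origin at the centre of its underside, z up. Black screw cap, round, 34 mm across, its top 112 mm above the origin and 22 mm deep, with a narrower neck below it; the cap is the place to grip, from above. Starts standing on pad_2 of the paddle, at any yaw.
- flat_bottle: Flat, oblong green-glass sample bottle (flask shape), 54 mm along its x by 28 mm along its y, shoulders 80 to 87 mm up, 130 g nominal. It stands upright; origin at the centre of its underside, z up. Black screw cap, round, 24 mm across, its top 122 mm above the origin and 22 mm deep, with a narrower neck below it; the cap is the place to grip, from above. Starts standing on pad_3 of the paddle, at any yaw.
- slim_bottle: Slim straight green-glass sample bottle like a thick tube, 34 mm across, shoulders 96 to 100 mm up, 130 g nominal. It stands upright; origin at the centre of its underside, z up. Black screw cap, round, 28 mm across, its top 128 mm above the origin and 22 mm deep, with a narrower neck below it; the cap is the place to grip, from above. Starts standing on pad_4 of the paddle, at any yaw.
- paddle: Fixed oak tasting paddle made from a barrel stave: a board 286 x 86 x 20 mm with a narrow handle tongue (34 mm wide, reaching x = 213 mm) at its +x end. Origin at the centre of the board's underside, on the bench; x along the row towards the handle, z up. The row's four places lie on the x axis at x = +105 (next to the handle), +35, -35 and -105 mm; which bottle stands in which place changes every time.
- tray: Fixed sheet-aluminium sample tray 283 x 74 x 34 mm, open at the top, with three cross walls making four compartments, each about 67 x 68 mm inside; walls 3 mm thick and 34 mm high, floor 3 mm. A bright steel bar pull handle (60 mm wide) projects 29 mm from its +x end. Origin at the centre of its underside, on the bench; x along the row towards the pull handle, z up. Compartment centres on the x axis at x = +105 (next to the pull handle), +35, -35 and -105 mm.
- pad_1: Fixed cork pad inlaid in the paddle, a disc 60 mm across and 4 mm thick, its top 22 mm above the bench; origin at the centre of its underside, 18 mm above the bench. It marks the place in the row where the round bottle started.
- pad_2: Fixed cork pad inlaid in the paddle, a disc 60 mm across and 4 mm thick, its top 22 mm above the bench; origin at the centre of its underside, 18 mm above the bench. It marks the place in the row where the square bottle started.
- pad_3: Fixed cork pad inlaid in the paddle, a disc 60 mm across and 4 mm thick, its top 22 mm above the bench; origin at the centre of its underside, 18 mm above the bench. It marks the place in the row where the flat bottle started.
- pad_4: Fixed cork pad inlaid in the paddle, a disc 60 mm across and 4 mm thick, its top 22 mm above the bench; origin at the centre of its underside, 18 mm above the bench. It marks the place in the row where the slim bottle started.

How it is judged:
By the outcome, as a careful person would: the job done as asked, in the order asked, and still so for the second after the job is handed in, with the robot touching nothing.
It also fails if it takes over 120 s, if anything falls off the work surface, if the arm or the gripper's body presses on something with over 40 N, if the wrist force passes 120 N, or if a joint passes its speed limit or range.

## Robot

A 7-joint arm with a two-finger parallel gripper is mounted at the origin on the work surface. World frame = base frame: x ahead of the robot, y to its left, z up, the work surface at z = 0. Lengths are in m, angles in rad, forces in N, time in s.
With the tool pointing down it reaches from about 0.35 to 0.9 m from the base axis. Payload 8.1 kg.
Tool frame: the origin (TCP) lies at the very end of the fingers, on their centre line; the grasp point (between the pads) lies bot.pinch_z behind it (bot.pinch_z is the distance from the TCP to the grasp point, in m); x points along the fingers, y is the direction in which the jaws open and shut, and the axes are right-handed (so a half turn about x gives the same grasp; the last joint's range is limited). The gripper opens to 92 mm and grips with 3 to 60 N. Pads are 19 mm wide; open, the fingers measure 130 mm over their backs; the gripper's body (75 mm by 190 mm) begins 47 mm behind the grasp point.
Start: joints at [-1.409, 0.434, 0.025, 1.573, -0.012, 1.134, -0.075], TCP at [0.164, 0.603, 0.227] pointing down, gripper open.
Joint ranges: [-2.62, 2.62], [-0.44, 2.09], [-1.27, 1.32], [0.08, 2.57], [-1.32, 4.46], [0.12, 2], [-2.74, 2.74]. Speed limits (rad/s): [2.22, 2.22, 3.01, 3.01, 3.14, 3.14, 3.14].

## Interface

Orientations are given as [roll, pitch, yaw] about the fixed x, y, z axes, in that order (R = Rz(yaw) Ry(pitch) Rx(roll)).
In Python, from station import bot gives the robot as it stands. The module is installed in compiled form; this text tells all that it offers.
- The arm moves only by the tool jog_arm, never from a script. Its arguments are lists of equal length, an entry for each row: "travel": the shift along the world's x, y, z normalised to -1 to 1, where 1 is 20 cm, a list of three; "twist": the turn, a rotation vector about the world's x, y, z normalised to -1 to 1, where 1 is 45 degrees, a list of three. A call has 1 to 5 rows; each row is the pose to reach, as a shift and turn from the pose commanded when the call began; what a row does not reach only later rows make up. A row lasts 1/12 s, in which the tool goes at most 41.7 mm and 7.16 degrees, less where a joint would pass 70% of its speed; a pose out of reach is approached as far as the arm can. A call with a number of a shift or a turn outside -1 to 1 is refused whole. A call with a gripper value outside its range is refused whole. "hand" is the finger opening in mm, from 0 to 91.8, set as the call begins (left out, the last holds). The fingers move at their own pace and stop on an object; "grip_force" is the grip in N (left out, the last holds). Time passes only in rows, so rows that repeat a pose let the fingers close. It gives the time, the measured TCP pose, the force and the opening at its end, in the units of the state.
- bot.observe(): the state, without advancing time (a new reading comes with each control period).
- bot.capture(name): name is "side" or "top" or "wrist"; returns the picture (384x512x3 uint8, blue, green, red); there is no depth.
- bot.camera_info(name): a dict with "vertical_fov" (degrees; the focal length in pixels is half the picture's height over the tangent of half this angle, whatever the lens; pixels are square), "cx", "cy" (the principal point, pixels), "camera_from_world" (4x4, takes a point from world to camera coordinates); the wrist camera has in their place "mount" (4x4, takes a point from camera to tool coordinates, whose origin is the TCP and whose axes are the tool frame's). Camera axes: x right, y up, looking along -z (the intrinsics and any distortion apply to the point x, -y, -z); pixel columns grow to the right and rows downward; lengths in m; the calibration is good to about 2 mm. A picture is of the moment at which its call begins: read the wrist's pose just before it. camera_info takes no time and is no camera call.
- bot.close_job(): hands the job in, once; it reports no verdict.
The state is a dict: "time_s": time; "joints": joint angles; "joint_vel": joint speeds; "tau": joint torques, N m; "tool_pos": TCP position; "orientation": TCP orientation; "contact_force": force on the tool from outside, world axes, zero at the start; "ft_torque": the same for the moment, N m; "grip_width": opening from 0.0 (shut) to 1.0 (fully open).
Only numpy, scipy, OpenCV 4.12 (cv2) and the standard library are available. Lean on these libraries where they do the work, as an engineer would, in place of code of your own. Each camera call takes 0.05 s, during which the arm holds its last target. There are 200 camera calls.

## Working session

There is one attempt and no reset: what is moved stays moved. The work goes in short steps, Python scripts to look and compute and a tool call to move; the robot and the scene stay as the last step left them, time stands still between calls to the robot, and variables do not carry over. Pictures are saved under pics/ and viewed, about 12 in all and at most 16, crops included, and the job is handed in when it is done.

Besides the shell and the picture viewer there is one more tool, called by a JSON object that holds its "op" and its "data", one argument or row to a line. jog_arm: Moves the arm, as the interface text tells. Its arguments: {"type":"object","properties":{"travel":{"type":"array","items":{"type":"array","items":{"type":"number"}}},"twist":{"type":"array","items":{"type":"array","items":{"type":"number"}}},"hand":{"type":"number"},"grip_force":{"type":"number"}},"required":["travel","twist"]}

```bash
mkdir -p pics
python3 - <<'E'
from station import bot
import cv2,numpy as np
s=bot.observe()
for k in("time_s","tool_pos","orientation","grip_width","contact_force"):print(k,s[k])
print(bot.pinch_z)
np.set_printoptions(precision=4,suppress=True)
for n in("top","side","wrist"):
    print(n,bot.camera_info(n))
for n in("top","side"):
    cv2.imwrite(f"pics/{n}0.png",cv2.resize(bot.capture(n),(800,600),interpolation=cv2.INTER_CUBIC))
E
```

```text
time_s 0.0
tool_pos [0.16352348 0.60269283 0.22594163]
orientation [-1.47783798  1.56920634 -1.74276448]
grip_width 1.0019745151667863
contact_force [ 0.12761789 -0.55867452 -0.21467613]
0.0188
top {'vertical_fov': 49.31181221514542, 'cx': 259.64056462746714, 'cy': 190.15944517415792, 'camera_from_world': array([[ 0.0196, -0.9998, -0.0037, -0.0032],
       [ 0.9791,  0.0184,  0.2025, -0.5289],
       [-0.2024, -0.0075,  0.9793, -0.8295],
       [ 0.    ,  0.    ,  0.    ,  1.    ]])}
side {'vertical_fov': 44.357166706217534, 'cx': 250.4344473449385, 'cy': 189.9214528848867, 'camera_from_world': array([[ 0.991 , -0.1335, -0.0134, -0.5372],
       [ 0.0964,  0.6386,  0.7635, -0.0882],
       [-0.0934, -0.7579,  0.6457, -1.1491],
       [ 0.    ,  0.    ,  0.    ,  1.    ]])}
wrist {'vertical_fov': 63.17109734521235, 'cx': 252.43203748311097, 'cy': 186.55048660597626, 'mount': array([[ 0.0001,  0.296 , -0.9552, -0.1587],
       [ 1.    ,  0.0002,  0.0001, -0.    ],
       [ 0.0002, -0.9552, -0.296 , -0.0795],
       [ 0.    ,  0.    ,  0.    ,  1.    ]])}
```

View pics/top0.png

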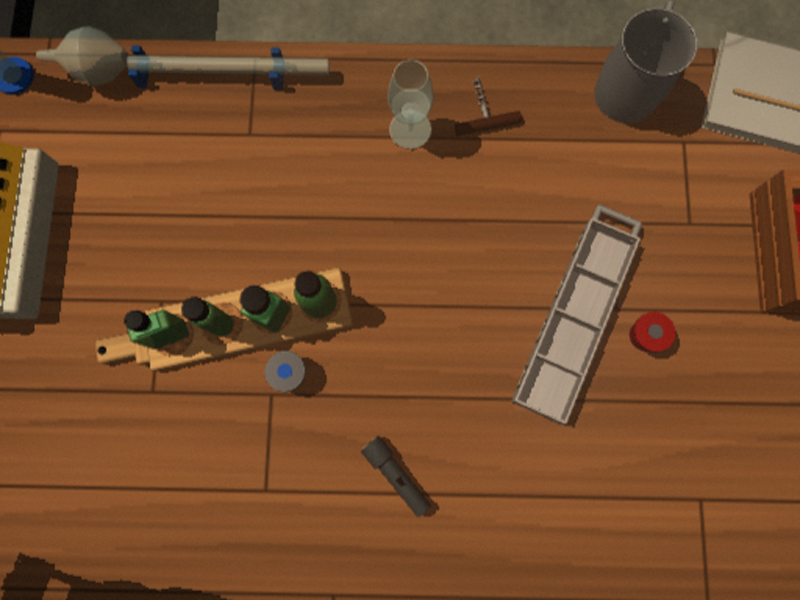

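View pics/side0.png

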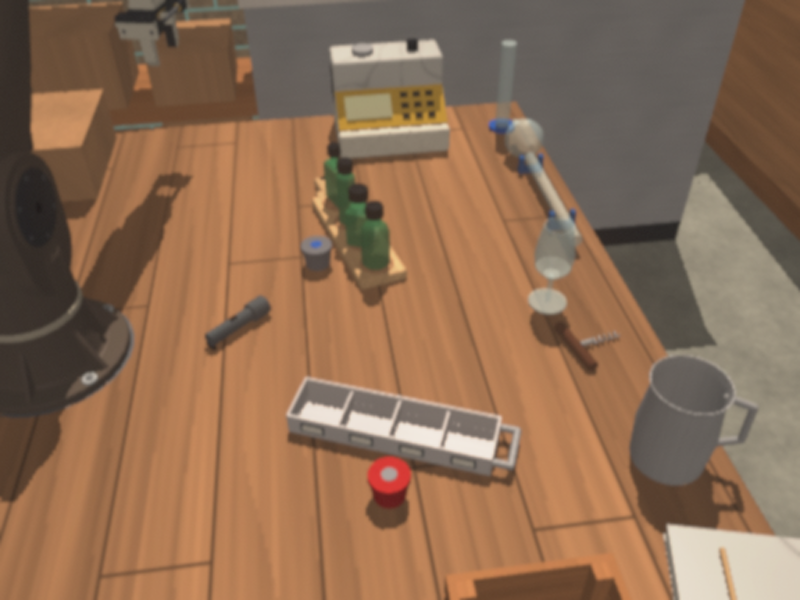

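The top view shows the paddle on the left, with its handle tip at (98,352) and caps near (137,320), (195,307), (255,298) and (307,281). The tray is on the right, with its pull handle at the top near (617,218). The side view agrees. I'll enlarge both regions.

Run:
```python
from station import bot
import cv2,numpy as np
im=bot.capture("top"); cv2.imwrite("pics/raw_top.png",im)
cv2.imwrite("pics/c1.png",cv2.resize(im[160:250,55:235],None,fx=4.4,fy=4.4,interpolation=cv2.INTER_CUBIC))
cv2.imwrite("pics/c2.png",cv2.resize(im[125:280,310:430],None,fx=3.8,fy=3.8,interpolation=cv2.INTER_CUBIC))
```

```text
(no output)
```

View pics/c1.png

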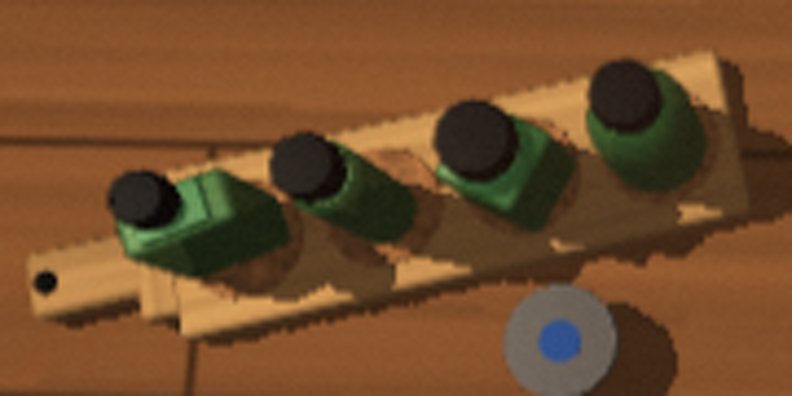

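View pics/c2.png

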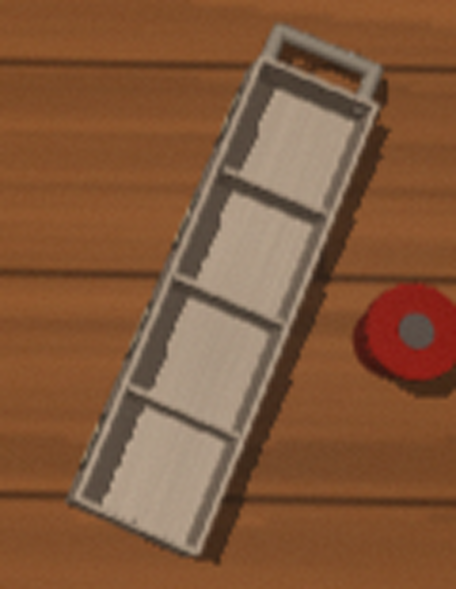

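c1 shows, from the handle: flat cap (144,198), slim (308,166), square (475,139) and round (625,95). c2 shows the tray rim corners at (264,62), (377,100), (197,553) and (75,500), with the pull handle at the top.

```bash
cat > h.py <<'E'
from station import bot
import cv2,numpy as np
from scipy.spatial.transform import Rotation as Rn
np.set_printoptions(precision=4,suppress=True)
def cam(name,state=None):
    c=bot.camera_info(name); f=192/np.tan(np.radians(c["vertical_fov"]/2))
    if name=="wrist":
        T=np.eye(4);T[:3,:3]=Rn.from_euler("xyz",state["orientation"]).as_matrix();T[:3,3]=state["tool_pos"]
        W=T@c["mount"]
    else: W=np.linalg.inv(c["camera_from_world"])
    return f,c["cx"],c["cy"],W
def ray(px,z,cm):
    f,cx,cy,W=cm; d=W[:3,:3]@np.array([(px[0]-cx)/f,-(px[1]-cy)/f,-1]); o=W[:3,3]
    return o+d*(z-o[2])/d[2]
def proj(p,cm):
    f,cx,cy,W=cm; q=W[:3,:3].T@(np.array(p)-W[:3,3]); return np.array([cx-f*q[0]/q[2],cy+f*q[1]/q[2]])
E
python3 - <<'E'
from h import *
c=cam("top")
A=lambda p:np.array(p)/4.4+[55,160]-0.5+.5/4.4
B=lambda p:np.array(p)/3.8+[310,125]-.5+.5/3.8
print("caps");caps=[]
for n,p,z in(("flat",(144,198),.144),("slim",(308,166),.150),("square",(475,139),.134),("round",(625,95),.140)):
    caps.append(ray(A(p),z,c));print(n,caps[-1])
caps=np.array(caps);print("spacing",np.linalg.norm(np.diff(caps[:,:2],axis=0),axis=1))
v=caps[0]-caps[3];print("yaw",np.degrees(np.arctan2(v[1],v[0])))
P=[ray(A(p),.02,c) for p in((712,52),(747,208),(183,335),(45,282))];print("paddle",np.array(P),[np.linalg.norm(P[i]-P[i+1]) for i in range(2)])
T=np.array([ray(B(p),.034,c) for p in((264,62),(377,100),(197,553),(75,500))]);print("tray",T,[np.linalg.norm(T[i]-T[(i+1)%4]) for i in range(4)])
ctr=T.mean(0);ax=(T[0]+T[1]-T[2]-T[3]);ax/=np.linalg.norm(ax);print("ctr",ctr,"yaw",np.degrees(np.arctan2(ax[1],ax[0])))
for x in(.105,.035,-.035,-.105):print(ctr+ax*x)
R=Rn.from_euler("xyz",bot.observe()["orientation"]).as_matrix();print(R)
E
```

```text
caps
flat [0.4764 0.33   0.144 ]
slim [0.4905 0.259  0.15  ]
square [0.5068 0.1925 0.134 ]
round [0.5263 0.1271 0.14  ]
spacing [0.0725 0.0684 0.0683]
yaw 103.81993019532719
paddle [[0.5765 0.1039 0.02  ]
 [0.4972 0.0833 0.02  ]
 [0.4292 0.3567 0.02  ]
 [0.4539 0.4272 0.02  ]] [np.float64(0.0818597253913085), np.float64(0.2817239440578453)]
tray [[ 0.6492 -0.255   0.034 ]
 [ 0.6273 -0.3195  0.034 ]
 [ 0.3673 -0.2077  0.034 ]
 [ 0.3947 -0.1415  0.034 ]] [np.float64(0.06810203089443323), np.float64(0.2830326934442368), np.float64(0.07167456880977563), np.float64(0.27868107530661745)]
ctr [ 0.5096 -0.2309  0.034 ] yaw -23.655474193687265
[ 0.6058 -0.2731  0.034 ]
[ 0.5417 -0.245   0.034 ]
[ 0.4775 -0.2169  0.034 ]
[ 0.4134 -0.1888  0.034 ]
[[-0.0002  0.2618  0.9651]
 [-0.0012  0.9651 -0.2618]
 [-1.     -0.0012  0.0001]]
```

Dimensions agree with the data sheet to within a few mm. Order from the handle is flat, slim, square, round. I'll start with the round bottle.

{"op": "jog_arm", "data": {
  "travel": [
    [0.62, -0.81, 0],
    [0.62, -0.81, 0],
    [0.62, -0.81, 0],
    [0.62, -0.81, 0],
    [0.62, -0.81, 0]
  ],
  "twist": [
    [0, 0, -0.678],
    [0, 0, -0.678],
    [0, 0, -0.678],
    [0, 0, -0.678],
    [0, 0, -0.678]
  ],
  "hand": 70,
  "grip_force": 20
}}

```text
time_s: 0.57
tool_pos: [0.2889, 0.4388, 0.2266]
orientation: [-0.539, 1.57, -1.345]
contact_force: [0.6, 0.2, -1.1]
grip_width: 0.769
```

{"op": "jog_arm", "data": {
  "travel": [
    [0.62, -0.81, 0],
    [0.62, -0.81, 0],
    [0.62, -0.81, 0],
    [0.62, -0.81, 0],
    [0.62, -0.81, 0]
  ],
  "twist": [
    [0, 0, -0.678],
    [0, 0, -0.678],
    [0, 0, -0.678],
    [0, 0, -0.678],
    [0, 0, -0.678]
  ]
}}

```text
time_s: 0.98
tool_pos: [0.4127, 0.2768, 0.2268]
orientation: [1.3, 1.571, -0.038]
contact_force: [0.8, 0.2, 1.0]
grip_width: 0.767
```

{"op": "jog_arm", "data": {
  "travel": [
    [0.57, -0.75, 0],
    [0.57, -0.75, 0],
    [0.57, -0.75, 0],
    [0.57, -0.75, 0],
    [0.57, -0.75, 0]
  ],
  "twist": [
    [0, 0, 0],
    [0, 0, 0],
    [0, 0, 0],
    [0, 0, 0],
    [0, 0, 0]
  ]
}}

```text
time_s: 1.4
tool_pos: [0.5279, 0.124, 0.227]
orientation: [0.508, 1.568, -0.827]
contact_force: [0.4, -0.6, 1.0]
grip_width: 0.765
```

Run:
```python
from h import *
s=bot.observe();c=cam("wrist",s);im=bot.capture("wrist")
R=Rn.from_euler("xyz",s["orientation"]).as_matrix()
print(s["tool_pos"],R, np.degrees(np.arctan2(R[1,1],R[0,1])))
for n,p in dict(round=(.5263,.1271,.14),square=(.5068,.1925,.134),slim=(.4905,.259,.15)).items():
    q=proj(p,c);print(n,q*800/512)
cv2.imwrite("pics/w1.png",cv2.resize(im,(800,600),interpolation=cv2.INTER_CUBIC))
```

```text
[0.5279 0.124  0.227 ] [[ 0.0016  0.9722  0.234 ]
 [-0.0017  0.234  -0.9722]
 [-1.      0.0011  0.002 ]] 13.53197775083094
round [391.2232 291.874 ]
square [383.6392 157.5228]
slim [381.0886  -8.3828]
```

View pics/w1.png

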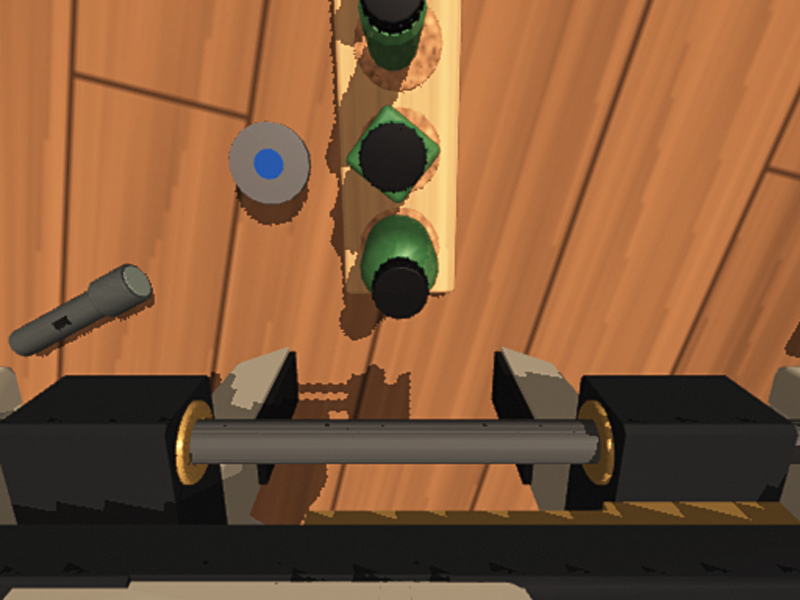

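The wrist view shows the round cap at (401,290), the square at (395,157) and the slim near (391,5). All sit about 10 px right of the prediction.

Run:
```python
from h import *
c=cam("wrist",bot.observe())
r=ray(np.array((401,290))*.64,.14,c);q=ray(np.array((395,157))*.64,.134,c);print(r,q)
u=(q-r)[:2];print(np.linalg.norm(u),np.degrees(np.arctan2(u[1],u[0])))
```

```text
[0.5327 0.1265 0.14  ] [0.5141 0.1914 0.134 ]
0.06745777927488258 106.01445456092432
```

{"op": "jog_arm", "data": {
  "travel": [
    [0.02, 0.012, -0.15],
    [0.02, 0.012, -0.3],
    [0.02, 0.012, -0.45],
    [0.02, 0.012, -0.575],
    [0.02, 0.012, -0.575]
  ],
  "twist": [
    [0, 0, 0],
    [0, 0, 0],
    [0, 0, 0],
    [0, 0, 0],
    [0, 0, 0]
  ],
  "hand": 52
}}

```text
time_s: 1.87
tool_pos: [0.5262, 0.1313, 0.1073]
orientation: [-1.458, 1.563, -2.788]
contact_force: [-1.1, 0.0, 0.5]
grip_width: 0.568
```

Run:
```python
from h import *
s=bot.observe();print(s["tool_pos"],s["contact_force"])
im=bot.capture("wrist");cv2.imwrite("pics/w2.png",cv2.resize(im,(640,480),interpolation=cv2.INTER_CUBIC))
```

```text
[0.5262 0.1313 0.1073] [-1.0818  0.0051  0.4834]
```

View pics/w2.png

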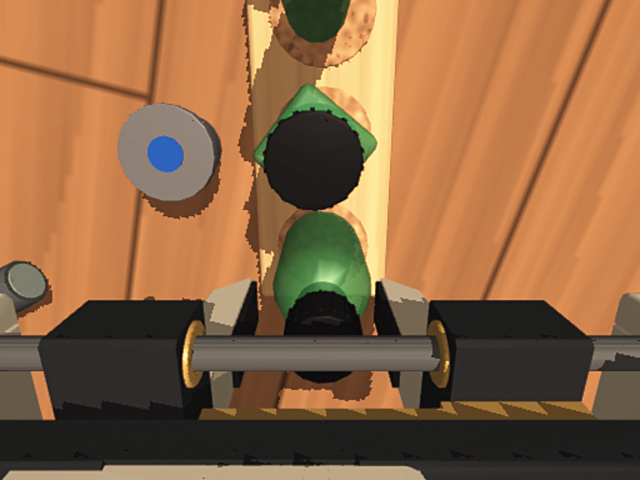

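The cap sits between the fingers: cap centre at column 323, gap 250 to 383. The measured pose is a few mm off the command, so I'll let it settle before closing.

{"op": "jog_arm", "data": {
  "travel": [
    [0, 0, 0],
    [0, 0, 0],
    [0, 0, 0]
  ],
  "twist": [
    [0, 0, 0],
    [0, 0, 0],
    [0, 0, 0]
  ]
}}

```text
time_s: 2.17
tool_pos: [0.5307, 0.1321, 0.1135]
orientation: [1.746, 1.568, 0.417]
contact_force: [0.2, -0.5, -0.0]
grip_width: 0.567
```

{"op": "jog_arm", "data": {
  "travel": [
    [0.005, -0.025, 0],
    [0.005, -0.025, 0],
    [0.005, -0.025, 0]
  ],
  "twist": [
    [0, 0, 0],
    [0, 0, 0],
    [0, 0, 0]
  ]
}}

```text
time_s: 2.42
tool_pos: [0.531, 0.1262, 0.1124]
orientation: [1.646, 1.57, 0.315]
contact_force: [0.1, 0.2, 0.7]
grip_width: 0.569
```

{"op": "jog_arm", "data": {
  "travel": [
    [0, 0, 0],
    [0, 0, 0],
    [0, 0, 0],
    [0, 0, 0],
    [0, 0, 0]
  ],
  "twist": [
    [0, 0, 0],
    [0, 0, 0],
    [0, 0, 0],
    [0, 0, 0],
    [0, 0, 0]
  ],
  "hand": 20,
  "grip_force": 20
}}

```text
time_s: 2.83
tool_pos: [0.5305, 0.1267, 0.1117]
orientation: [-2.18, 1.571, 2.773]
contact_force: [0.1, -0.3, -0.0]
grip_width: 0.322
```

Gripped at 29.6 mm, matching the 30 mm cap. Lifting and moving towards compartment 4.

{"op": "jog_arm", "data": {
  "travel": [
    [0, 0, 0.06],
    [0, 0, 0.18],
    [0, 0, 0.33],
    [0, 0, 0.45],
    [0, 0, 0.5]
  ],
  "twist": [
    [0, 0, 0],
    [0, 0, 0],
    [0, 0, 0],
    [0, 0, 0],
    [0, 0, 0]
  ]
}}

```text
time_s: 3.25
tool_pos: [0.5318, 0.1267, 0.2146]
orientation: [1.675, 1.567, 0.345]
contact_force: [-0.2, 0.1, -2.7]
grip_width: 0.323
```

{"op": "jog_arm", "data": {
  "travel": [
    [-0.02, -0.05, 0],
    [-0.06, -0.16, 0],
    [-0.11, -0.3, 0],
    [-0.16, -0.45, 0],
    [-0.21, -0.6, 0]
  ],
  "twist": [
    [0, 0, 0.05],
    [0, 0, 0.15],
    [0, 0, 0.28],
    [0, 0, 0.4],
    [0, 0, 0.52]
  ]
}}

```text
time_s: 3.67
tool_pos: [0.4874, 0.0058, 0.2107]
orientation: [-2.011, 1.569, -2.926]
contact_force: [0.9, -0.5, -1.8]
grip_width: 0.323
```

{"op": "jog_arm", "data": {
  "travel": [
    [-0.06, -0.15, 0],
    [-0.12, -0.3, 0],
    [-0.18, -0.45, 0],
    [-0.24, -0.6, 0],
    [-0.29, -0.73, 0]
  ],
  "twist": [
    [0, 0, 0.12],
    [0, 0, 0.24],
    [0, 0, 0.36],
    [0, 0, 0.46],
    [0, 0, 0.55]
  ]
}}

```text
time_s: 4.08
tool_pos: [0.4288, -0.1411, 0.211]
orientation: [-2.744, 1.57, 3.053]
contact_force: [0.8, -0.4, -1.9]
grip_width: 0.319
```

{"op": "jog_arm", "data": {
  "travel": [
    [-0.03, -0.1, 0],
    [-0.055, -0.18, 0],
    [-0.07, -0.23, 0],
    [-0.075, -0.245, 0],
    [-0.075, -0.245, 0]
  ],
  "twist": [
    [0, 0, 0.05],
    [0, 0, 0.09],
    [0, 0, 0.1],
    [0, 0, 0.1],
    [0, 0, 0.1]
  ]
}}

```text
time_s: 4.5
tool_pos: [0.4149, -0.1888, 0.2111]
orientation: [-2.898, 1.57, 2.972]
contact_force: [0.4, -0.7, -2.2]
grip_width: 0.32
```

{"op": "jog_arm", "data": {
  "travel": [
    [0, 0, 0],
    [0, 0, 0],
    [0, 0, 0]
  ],
  "twist": [
    [0, 0, 0],
    [0, 0, 0],
    [0, 0, 0]
  ]
}}

```text
time_s: 4.75
tool_pos: [0.4159, -0.1874, 0.2116]
orientation: [2.515, 1.57, 2.105]
contact_force: [0.5, -0.0, -1.9]
grip_width: 0.32
```

Run:
```python
from h import *
s=bot.observe();c=cam("wrist",s);im=bot.capture("wrist")
R=Rn.from_euler("xyz",s["orientation"]).as_matrix()
print(s["tool_pos"],s["contact_force"],np.degrees(np.arctan2(R[1,1],R[0,1])))
for p in[(.6492,-.255,.034),(.6273,-.3195,.034),(.3673,-.2077,.034),(.3947,-.1415,.034)]:print(proj(p,c)*800/512)
cv2.imwrite("pics/w3.png",cv2.resize(im,(800,600),interpolation=cv2.INTER_CUBIC))
```

```text
[ 0.4159 -0.1874  0.2116] [ 0.5214 -0.0337 -1.9236] 66.53669290255796
[430.6017 533.7836]
[351.1462 539.0853]
[338.7862 206.1109]
[443.5138 204.2817]
```

View pics/w3.png

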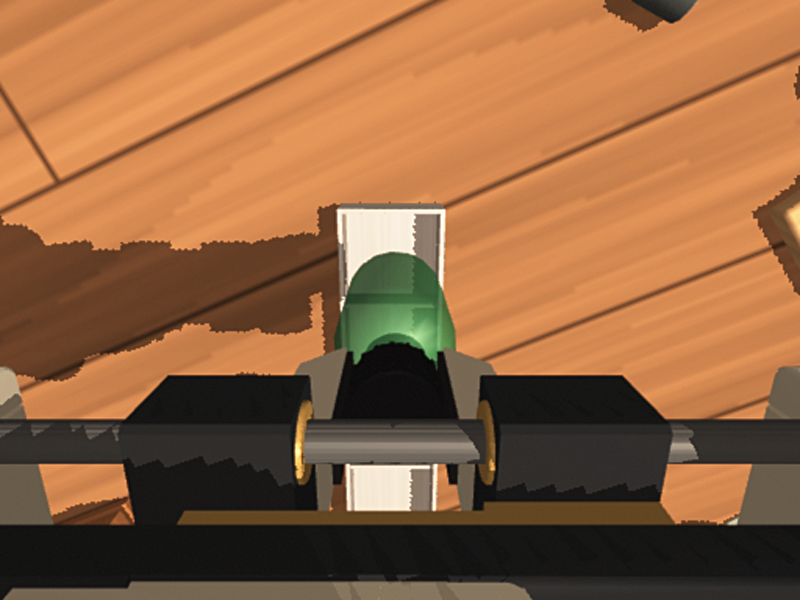

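The near rim corners at (337,207) and (445,207) match the prediction of (339,206) and (444,204). The bottle is over compartment 4, so I'll lower it.

{"op": "jog_arm", "data": {
  "travel": [
    [-0.005, -0.005, -0.13],
    [-0.005, -0.005, -0.3],
    [-0.005, -0.005, -0.44],
    [-0.005, -0.005, -0.53],
    [-0.005, -0.005, -0.57]
  ],
  "twist": [
    [0, 0, 0],
    [0, 0, 0],
    [0, 0, 0],
    [0, 0, 0],
    [0, 0, 0]
  ]
}}

```text
time_s: 5.22
tool_pos: [0.4134, -0.1884, 0.0955]
orientation: [-2.971, 1.567, 2.902]
contact_force: [0.6, 0.4, -2.3]
grip_width: 0.321
```

{"op": "jog_arm", "data": {
  "travel": [
    [0, 0, 0],
    [0, 0, -0.005],
    [0, 0, -0.01],
    [0, 0, -0.01],
    [0, 0, -0.01]
  ],
  "twist": [
    [0, 0, 0],
    [0, 0, 0],
    [0, 0, 0],
    [0, 0, 0],
    [0, 0, 0]
  ]
}}

```text
time_s: 5.63
tool_pos: [0.4153, -0.1895, 0.0967]
orientation: [0.287, 1.569, -0.123]
contact_force: [-0.5, -0.2, -2.4]
grip_width: 0.318
```

{"op": "jog_arm", "data": {
  "travel": [
    [0, 0, -0.005],
    [0, 0, -0.01],
    [0, 0, -0.015],
    [0, 0, -0.015],
    [0, 0, -0.015]
  ],
  "twist": [
    [0, 0, 0],
    [0, 0, 0],
    [0, 0, 0],
    [0, 0, 0],
    [0, 0, 0]
  ]
}}

```text
time_s: 6.05
tool_pos: [0.4145, -0.1894, 0.0927]
orientation: [2.97, 1.571, 2.559]
contact_force: [0.6, 0.6, -2.1]
grip_width: 0.322
```

{"op": "jog_arm", "data": {
  "travel": [
    [0, 0, -0.005],
    [0, 0, -0.005],
    [0, 0, -0.01],
    [0, 0, -0.01]
  ],
  "twist": [
    [0, 0, 0],
    [0, 0, 0],
    [0, 0, 0],
    [0, 0, 0]
  ]
}}

```text
time_s: 6.38
tool_pos: [0.4159, -0.19, 0.0923]
orientation: [0.339, 1.568, -0.072]
contact_force: [-4.0, 2.1, 20.4]
grip_width: 0.32
```

Floor contact is firm. I'll ease back 1 mm, release, and rise.

{"op": "jog_arm", "data": {
  "travel": [
    [0, 0, 0.005],
    [0, 0, 0.005]
  ],
  "twist": [
    [0, 0, 0],
    [0, 0, 0]
  ]
}}

```text
time_s: 6.55
tool_pos: [0.415, -0.1896, 0.0923]
orientation: [0.348, 1.57, -0.063]
contact_force: [-2.2, 0.6, 11.3]
grip_width: 0.317
```

{"op": "jog_arm", "data": {
  "travel": [
    [0, 0, 0],
    [0, 0, 0],
    [0, 0, 0],
    [0, 0, 0]
  ],
  "twist": [
    [0, 0, 0],
    [0, 0, 0],
    [0, 0, 0],
    [0, 0, 0]
  ],
  "hand": 52
}}

```text
time_s: 6.88
tool_pos: [0.4145, -0.1893, 0.0916]
orientation: [-2.903, 1.571, 2.969]
contact_force: [0.2, -0.4, 0.1]
grip_width: 0.549
```

{"op": "jog_arm", "data": {
  "travel": [
    [0, 0, 0.06],
    [0, 0, 0.18],
    [0, 0, 0.35],
    [0, 0, 0.52],
    [0, 0, 0.6]
  ],
  "twist": [
    [0, 0, 0],
    [0, 0, 0],
    [0, 0, 0],
    [0, 0, 0],
    [0, 0, 0]
  ]
}}

```text
time_s: 7.3
tool_pos: [0.4156, -0.1902, 0.2151]
orientation: [0.137, 1.567, -0.275]
contact_force: [1.0, -0.4, 0.2]
grip_width: 0.566
```

{"op": "jog_arm", "data": {
  "travel": [
    [0.245, 0.95, 0],
    [0.245, 0.95, 0],
    [0.245, 0.95, 0],
    [0.245, 0.95, 0],
    [0.245, 0.95, 0]
  ],
  "twist": [
    [0, 0, -0.585],
    [0, 0, -0.585],
    [0, 0, -0.585],
    [0, 0, -0.585],
    [0, 0, -0.585]
  ]
}}

```text
time_s: 7.72
tool_pos: [0.4596, -0.0147, 0.2119]
orientation: [0.398, 1.57, -0.48]
contact_force: [0.7, -0.2, 0.3]
grip_width: 0.567
```

{"op": "jog_arm", "data": {
  "travel": [
    [0.245, 0.955, 0],
    [0.245, 0.955, 0],
    [0.245, 0.955, 0],
    [0.245, 0.955, 0],
    [0.245, 0.955, 0]
  ],
  "twist": [
    [0, 0, -0.585],
    [0, 0, -0.585],
    [0, 0, -0.585],
    [0, 0, -0.585],
    [0, 0, -0.585]
  ]
}}

```text
time_s: 8.13
tool_pos: [0.5087, 0.1785, 0.2116]
orientation: [2.978, 1.571, 1.642]
contact_force: [0.9, -1.1, 0.2]
grip_width: 0.569
```

{"op": "jog_arm", "data": {
  "travel": [
    [0, 0, 0],
    [0, 0, 0],
    [0, 0, 0],
    [0, 0, 0]
  ],
  "twist": [
    [0, 0, 0],
    [0, 0, 0],
    [0, 0, 0],
    [0, 0, 0]
  ]
}}

```text
time_s: 8.47
tool_pos: [0.5085, 0.174, 0.2116]
orientation: [-0.725, 1.57, -2.057]
contact_force: [0.9, -0.2, 0.6]
grip_width: 0.571
```

Run:
```python
from h import *
s=bot.observe();c=cam("wrist",s);im=bot.capture("wrist")
R=Rn.from_euler("xyz",s["orientation"]).as_matrix()
print(s["tool_pos"],np.degrees(np.arctan2(R[1,1],R[0,1])))
for n,p in dict(flat=(.480,.33,.144),square=(.512,.1915,.134),slim=(.496,.259,.15)).items():
    print(n,proj(p,c)*800/512)
cv2.imwrite("pics/w4.png",cv2.resize(im,(800,600),interpolation=cv2.INTER_CUBIC))
cv2.imwrite("pics/t4.png",cv2.resize(bot.capture("top")[130:290,280:440],None,fx=3,fy=3))
```

```text
[0.5085 0.174  0.2116] 13.69880187528823
flat [416.0039 -67.6672]
square [408.1141 273.2012]
slim [411.4219 126.2887]
```

View pics/w4.png

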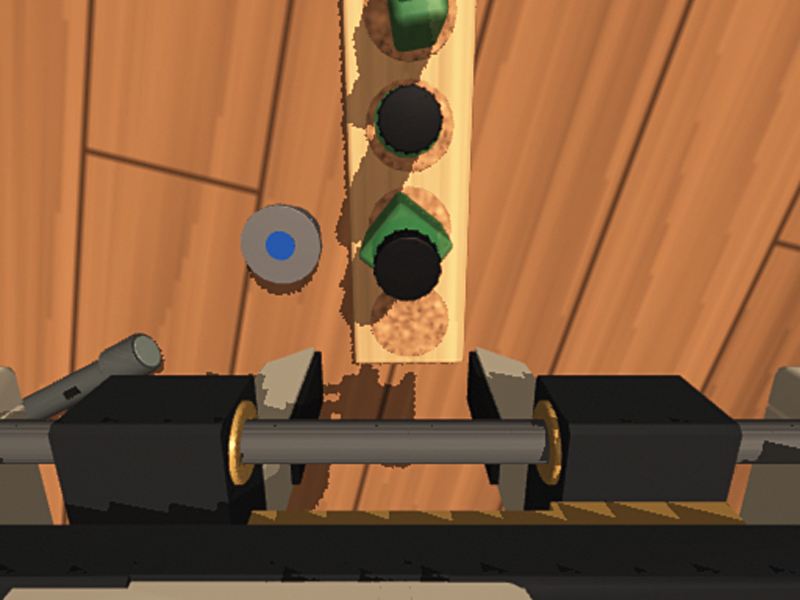

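Square cap at (408,266), slim at (411,119), and the empty round pad at (411,318).

Run:
```python
from h import *
c=cam("wrist",bot.observe())
for n,p,z in(("pad1",(411,318),.022),("square",(408,266),.134),("slim",(411,119),.15)):print(n,ray(np.array(p)*.64,z,c))
```

```text
pad1 [0.5332 0.1292 0.022 ]
square [0.5112 0.1951 0.134 ]
slim [0.4953 0.2619 0.15  ]
```

View pics/t4.png

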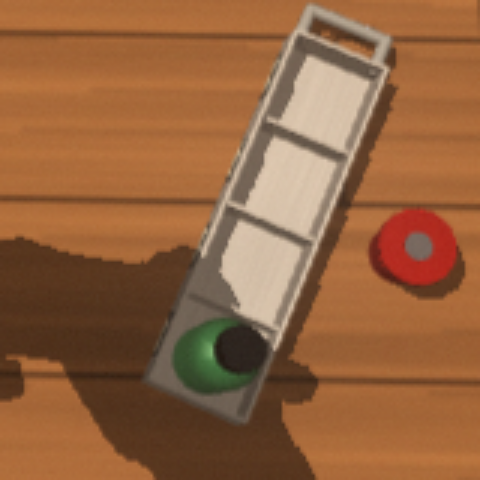

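The round bottle stands in compartment 4. Next I'll descend on the square bottle at (0.511, 0.195).

{"op": "jog_arm", "data": {
  "travel": [
    [0.015, 0.1, -0.1],
    [0.015, 0.1, -0.25],
    [0.015, 0.1, -0.4],
    [0.015, 0.1, -0.5],
    [0.015, 0.1, -0.52]
  ],
  "twist": [
    [0, 0, 0],
    [0, 0, 0],
    [0, 0, 0],
    [0, 0, 0],
    [0, 0, 0]
  ],
  "hand": 56
}}

```text
time_s: 8.98
tool_pos: [0.5096, 0.1939, 0.1048]
orientation: [-1.298, 1.566, -2.629]
contact_force: [-0.7, 0.6, 0.1]
grip_width: 0.611
```

{"op": "jog_arm", "data": {
  "travel": [
    [0, 0, 0],
    [0, 0, 0],
    [0, 0, 0]
  ],
  "twist": [
    [0, 0, 0],
    [0, 0, 0],
    [0, 0, 0]
  ]
}}

```text
time_s: 9.23
tool_pos: [0.5128, 0.1957, 0.1094]
orientation: [1.8, 1.568, 0.469]
contact_force: [1.0, -0.1, 0.2]
grip_width: 0.614
```

{"op": "jog_arm", "data": {
  "travel": [
    [0, 0, 0],
    [0, 0, 0],
    [0, 0, 0],
    [0, 0, 0],
    [0, 0, 0]
  ],
  "twist": [
    [0, 0, 0],
    [0, 0, 0],
    [0, 0, 0],
    [0, 0, 0],
    [0, 0, 0]
  ],
  "hand": 20
}}

```text
time_s: 9.65
tool_pos: [0.5116, 0.1957, 0.1081]
orientation: [-3.129, 1.571, 1.825]
contact_force: [-1.2, -1.3, 5.2]
grip_width: 0.364
```

{"op": "jog_arm", "data": {
  "travel": [
    [0, 0, 0.06],
    [0, 0, 0.18],
    [0, 0, 0.33],
    [0, 0, 0.45],
    [0, 0, 0.5]
  ],
  "twist": [
    [0, 0, 0],
    [0, 0, 0],
    [0, 0, 0],
    [0, 0, 0],
    [0, 0, 0]
  ]
}}

```text
time_s: 10.07
tool_pos: [0.5129, 0.196, 0.2107]
orientation: [1.813, 1.567, 0.483]
contact_force: [-0.2, -0.1, -2.2]
grip_width: 0.364
```

Cap width reads 33.4 mm, as expected for 34 mm. The square's sides need only about +4° to line up with the tray. Moving to compartment 3.

{"op": "jog_arm", "data": {
  "travel": [
    [0, -0.05, 0],
    [-0.01, -0.16, 0],
    [-0.02, -0.3, 0],
    [-0.035, -0.45, 0],
    [-0.05, -0.6, 0]
  ],
  "twist": [
    [0, 0, 0.02],
    [0, 0, 0.04],
    [0, 0, 0.06],
    [0, 0, 0.08],
    [0, 0, 0.09]
  ]
}}

```text
time_s: 10.48
tool_pos: [0.5009, 0.0747, 0.2068]
orientation: [-1.548, 1.57, -2.805]
contact_force: [0.1, -0.2, -2.1]
grip_width: 0.362
```

{"op": "jog_arm", "data": {
  "travel": [
    [-0.0125, -0.15, 0],
    [-0.025, -0.3, 0],
    [-0.0375, -0.45, 0],
    [-0.05, -0.6, 0],
    [-0.0625, -0.75, 0]
  ],
  "twist": [
    [0, 0, 0],
    [0, 0, 0],
    [0, 0, 0],
    [0, 0, 0],
    [0, 0, 0]
  ]
}}

```text
time_s: 10.9
tool_pos: [0.4884, -0.0756, 0.2069]
orientation: [-1.964, 1.57, 3.06]
contact_force: [0.5, -0.7, -2.1]
grip_width: 0.367
```

{"op": "jog_arm", "data": {
  "travel": [
    [-0.0125, -0.15, 0],
    [-0.025, -0.3, 0],
    [-0.0375, -0.45, 0],
    [-0.05, -0.6, 0],
    [-0.06, -0.71, 0]
  ],
  "twist": [
    [0, 0, 0],
    [0, 0, 0],
    [0, 0, 0],
    [0, 0, 0],
    [0, 0, 0]
  ]
}}

```text
time_s: 11.32
tool_pos: [0.4761, -0.2189, 0.207]
orientation: [-1.231, 1.57, -2.492]
contact_force: [0.1, 0.1, -2.2]
grip_width: 0.364
```

{"op": "jog_arm", "data": {
  "travel": [
    [0, 0, 0],
    [0, 0, 0],
    [0, 0, 0],
    [0, 0, 0]
  ],
  "twist": [
    [0, 0, 0],
    [0, 0, 0],
    [0, 0, 0],
    [0, 0, 0]
  ]
}}

```text
time_s: 11.65
tool_pos: [0.4772, -0.2149, 0.2072]
orientation: [-2.655, 1.57, 2.371]
contact_force: [-0.1, 0.8, -2.1]
grip_width: 0.364
```

Run:
```python
from h import *
s=bot.observe();im=bot.capture("top");print(s["tool_pos"])
w=bot.capture("wrist")
cv2.imwrite("pics/w5.png",np.hstack([cv2.resize(w,(480,360)),cv2.resize(im[140:275,300:420],(320,360))]))
```

```text
[ 0.4772 -0.2149  0.2072]
```

View pics/w5.png

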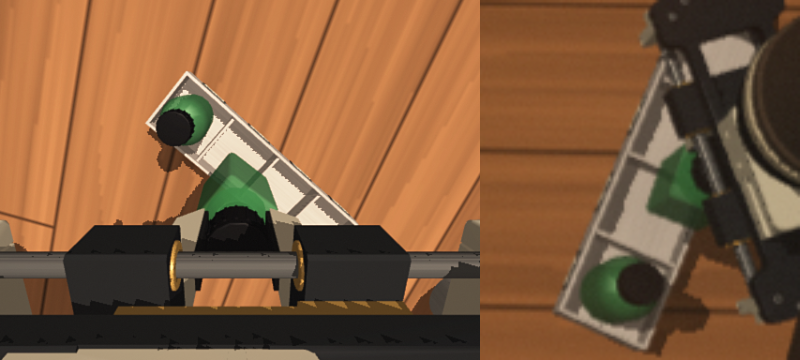

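The bottle is aligned over compartment 3, and the round one stands in its place. Lowering.

{"op": "jog_arm", "data": {
  "travel": [
    [0, -0.01, -0.13],
    [0, -0.01, -0.3],
    [0, -0.01, -0.44],
    [0, -0.01, -0.53],
    [0, -0.01, -0.56]
  ],
  "twist": [
    [0, 0, 0],
    [0, 0, 0],
    [0, 0, 0],
    [0, 0, 0],
    [0, 0, 0]
  ]
}}

```text
time_s: 12.17
tool_pos: [0.4758, -0.2167, 0.0931]
orientation: [-2.221, 1.566, 2.805]
contact_force: [-0.7, -0.7, -2.0]
grip_width: 0.365
```

{"op": "jog_arm", "data": {
  "travel": [
    [0, 0, 0],
    [0, 0, -0.005],
    [0, 0, -0.01],
    [0, 0, -0.01],
    [0, 0, -0.01]
  ],
  "twist": [
    [0, 0, 0],
    [0, 0, 0],
    [0, 0, 0],
    [0, 0, 0],
    [0, 0, 0]
  ]
}}

```text
time_s: 12.58
tool_pos: [0.4779, -0.2185, 0.0947]
orientation: [1.092, 1.569, -0.167]
contact_force: [-0.7, 0.4, -2.3]
grip_width: 0.365
```

{"op": "jog_arm", "data": {
  "travel": [
    [0, 0, -0.005],
    [0, 0, -0.01],
    [0, 0, -0.015],
    [0, 0, -0.02],
    [0, 0, -0.02]
  ],
  "twist": [
    [0, 0, 0],
    [0, 0, 0],
    [0, 0, 0],
    [0, 0, 0],
    [0, 0, 0]
  ]
}}

```text
time_s: 13.0
tool_pos: [0.477, -0.2183, 0.0895]
orientation: [-2.233, 1.57, 2.791]
contact_force: [0.3, -1.0, -1.2]
grip_width: 0.368
```

{"op": "jog_arm", "data": {
  "travel": [
    [0, 0, -0.003],
    [0, 0, -0.005],
    [0, 0, -0.005]
  ],
  "twist": [
    [0, 0, 0],
    [0, 0, 0],
    [0, 0, 0]
  ]
}}

```text
time_s: 13.25
tool_pos: [0.4773, -0.2188, 0.0891]
orientation: [0.67, 1.57, -0.589]
contact_force: [-2.8, -0.4, 3.6]
grip_width: 0.362
```

Touched down at 3.6 N. Releasing and rising.

{"op": "jog_arm", "data": {
  "travel": [
    [0, 0, 0],
    [0, 0, 0],
    [0, 0, 0],
    [0, 0, 0]
  ],
  "twist": [
    [0, 0, 0],
    [0, 0, 0],
    [0, 0, 0],
    [0, 0, 0]
  ],
  "hand": 50
}}

```text
time_s: 13.58
tool_pos: [0.4773, -0.2182, 0.0887]
orientation: [1.563, 1.571, 0.304]
contact_force: [-1.0, 0.2, 0.3]
grip_width: 0.542
```

{"op": "jog_arm", "data": {
  "travel": [
    [0, 0, 0.06],
    [0, 0, 0.18],
    [0, 0, 0.35],
    [0, 0, 0.52],
    [0, 0, 0.65]
  ],
  "twist": [
    [0, 0, 0],
    [0, 0, 0],
    [0, 0, 0],
    [0, 0, 0],
    [0, 0, 0]
  ]
}}

```text
time_s: 14.0
tool_pos: [0.4774, -0.2187, 0.2212]
orientation: [0.832, 1.569, -0.427]
contact_force: [0.1, -0.3, -0.3]
grip_width: 0.54
```

{"op": "jog_arm", "data": {
  "travel": [
    [0.03, 0.98, 0],
    [0.03, 0.98, 0],
    [0.03, 0.98, 0],
    [0.03, 0.98, 0],
    [0.03, 0.98, 0]
  ],
  "twist": [
    [0, 0, -0.045],
    [0, 0, -0.045],
    [0, 0, -0.045],
    [0, 0, -0.045],
    [0, 0, -0.045]
  ]
}}

```text
time_s: 14.42
tool_pos: [0.4829, -0.0183, 0.2188]
orientation: [2.705, 1.569, 1.414]
contact_force: [0.1, -1.0, 0.2]
grip_width: 0.544
```

{"op": "jog_arm", "data": {
  "travel": [
    [0.03, 0.98, 0],
    [0.03, 0.98, 0],
    [0.03, 0.98, 0],
    [0.03, 0.98, 0],
    [0.03, 0.98, 0]
  ],
  "twist": [
    [0, 0, -0.045],
    [0, 0, -0.045],
    [0, 0, -0.045],
    [0, 0, -0.045],
    [0, 0, -0.045]
  ]
}}

```text
time_s: 14.83
tool_pos: [0.4885, 0.1781, 0.2187]
orientation: [2.852, 1.569, 1.525]
contact_force: [0.5, -0.2, 0.0]
grip_width: 0.546
```

{"op": "jog_arm", "data": {
  "travel": [
    [0.01, 0.2, 0],
    [0.02, 0.38, 0],
    [0.03, 0.44, 0],
    [0.03, 0.44, 0],
    [0.03, 0.44, 0]
  ],
  "twist": [
    [0, 0, 0],
    [0, 0, 0],
    [0, 0, 0],
    [0, 0, 0],
    [0, 0, 0]
  ]
}}

```text
time_s: 15.25
tool_pos: [0.495, 0.2616, 0.2184]
orientation: [-0.556, 1.57, -1.885]
contact_force: [-0.5, -0.5, 0.2]
grip_width: 0.543
```

{"op": "jog_arm", "data": {
  "travel": [
    [0, 0, 0],
    [0, 0, 0],
    [0, 0, 0]
  ],
  "twist": [
    [0, 0, 0],
    [0, 0, 0],
    [0, 0, 0]
  ]
}}

```text
time_s: 15.5
tool_pos: [0.4955, 0.2601, 0.219]
orientation: [0.889, 1.571, -0.443]
contact_force: [0.8, -0.2, -0.4]
grip_width: 0.547
```

Run:
```python
from h import *
s=bot.observe();c=cam("wrist",s);im=bot.capture("wrist")
R=Rn.from_euler("xyz",s["orientation"]).as_matrix()
print(s["tool_pos"],np.degrees(np.arctan2(R[1,1],R[0,1])))
for n,p in dict(flat=(.479,.33,.144),slim=(.4953,.262,.15)).items():
    print(n,proj(p,c)*800/512)
cv2.imwrite("pics/w6.png",cv2.resize(im,(800,600),interpolation=cv2.INTER_CUBIC))
```

```text
[0.4955 0.2601 0.219 ] 13.666575448134717
flat [393.9814 158.4997]
slim [393.5769 305.865 ]
```

View pics/w6.png

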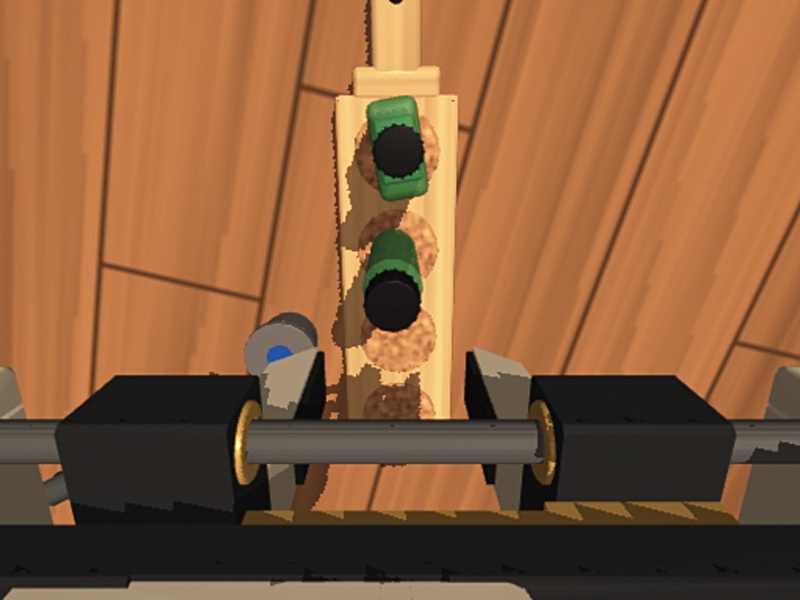

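Slim cap at (392,300) against a predicted (394,306), so its y is about 0.264. Flat cap at (399,151). Descending on slim to TCP z of about 0.125, clear of its shoulder.

{"op": "jog_arm", "data": {
  "travel": [
    [-0.002, 0.019, -0.1],
    [-0.002, 0.019, -0.22],
    [-0.002, 0.019, -0.34],
    [-0.002, 0.019, -0.44],
    [-0.002, 0.019, -0.465]
  ],
  "twist": [
    [0, 0, 0],
    [0, 0, 0],
    [0, 0, 0],
    [0, 0, 0],
    [0, 0, 0]
  ]
}}

```text
time_s: 15.97
tool_pos: [0.4932, 0.264, 0.123]
orientation: [-1.196, 1.566, -2.527]
contact_force: [0.2, 0.6, 0.1]
grip_width: 0.544
```

{"op": "jog_arm", "data": {
  "travel": [
    [0, 0, 0],
    [0, 0, 0],
    [0, 0, 0],
    [0, 0, 0]
  ],
  "twist": [
    [0, 0, 0],
    [0, 0, 0],
    [0, 0, 0],
    [0, 0, 0]
  ]
}}

```text
time_s: 16.3
tool_pos: [0.4956, 0.2658, 0.1271]
orientation: [1.955, 1.568, 0.625]
contact_force: [-0.4, 0.8, 0.9]
grip_width: 0.546
```

{"op": "jog_arm", "data": {
  "travel": [
    [0, 0, 0],
    [0, 0, 0],
    [0, 0, 0],
    [0, 0, 0],
    [0, 0, 0]
  ],
  "twist": [
    [0, 0, 0],
    [0, 0, 0],
    [0, 0, 0],
    [0, 0, 0],
    [0, 0, 0]
  ],
  "hand": 15
}}

```text
time_s: 16.72
tool_pos: [0.4947, 0.2655, 0.1259]
orientation: [-2.538, 1.571, 2.416]
contact_force: [-1.7, -0.5, 2.8]
grip_width: 0.296
```

{"op": "jog_arm", "data": {
  "travel": [
    [0, 0, 0.06],
    [0, 0, 0.18],
    [0, 0, 0.33],
    [0, 0, 0.45],
    [0, 0, 0.5]
  ],
  "twist": [
    [0, 0, 0],
    [0, 0, 0],
    [0, 0, 0],
    [0, 0, 0],
    [0, 0, 0]
  ]
}}

```text
time_s: 17.13
tool_pos: [0.4961, 0.266, 0.2289]
orientation: [1.916, 1.567, 0.586]
contact_force: [0.6, -0.2, -0.8]
grip_width: 0.299
```

Cap width reads 27.3 mm, as expected for 28 mm. Carrying slim to compartment 2.

{"op": "jog_arm", "data": {
  "travel": [
    [0, -0.05, 0],
    [0.01, -0.16, 0],
    [0.025, -0.3, 0],
    [0.04, -0.45, 0],
    [0.055, -0.6, 0]
  ],
  "twist": [
    [0, 0, 0],
    [0, 0, 0],
    [0, 0, 0],
    [0, 0, 0],
    [0, 0, 0]
  ]
}}

```text
time_s: 17.55
tool_pos: [0.5046, 0.1434, 0.2238]
orientation: [-1.306, 1.568, -2.635]
contact_force: [0.8, -0.4, -0.5]
grip_width: 0.3
```

{"op": "jog_arm", "data": {
  "travel": [
    [0.015, -0.17, 0],
    [0.03, -0.34, 0],
    [0.045, -0.51, 0],
    [0.06, -0.68, 0],
    [0.075, -0.85, 0]
  ],
  "twist": [
    [0, 0, 0],
    [0, 0, 0],
    [0, 0, 0],
    [0, 0, 0],
    [0, 0, 0]
  ]
}}

```text
time_s: 17.97
tool_pos: [0.5193, -0.0268, 0.224]
orientation: [-1.642, 1.568, -2.972]
contact_force: [0.8, 0.6, -1.1]
grip_width: 0.295
```

{"op": "jog_arm", "data": {
  "travel": [
    [0.015, -0.17, 0],
    [0.03, -0.34, 0],
    [0.045, -0.51, 0],
    [0.06, -0.68, 0],
    [0.075, -0.85, 0]
  ],
  "twist": [
    [0, 0, 0],
    [0, 0, 0],
    [0, 0, 0],
    [0, 0, 0],
    [0, 0, 0]
  ]
}}

```text
time_s: 18.38
tool_pos: [0.5341, -0.1965, 0.2238]
orientation: [-1.95, 1.568, 3.003]
contact_force: [-0.2, 0.3, -1.1]
grip_width: 0.294
```

{"op": "jog_arm", "data": {
  "travel": [
    [0.01, -0.1, 0],
    [0.02, -0.18, 0],
    [0.025, -0.23, 0],
    [0.0285, -0.2525, 0],
    [0.0285, -0.2525, 0]
  ],
  "twist": [
    [0, 0, 0],
    [0, 0, 0],
    [0, 0, 0],
    [0, 0, 0],
    [0, 0, 0]
  ]
}}

```text
time_s: 18.8
tool_pos: [0.5407, -0.2457, 0.2247]
orientation: [-1.855, 1.569, 3.097]
contact_force: [0.5, -0.0, -0.8]
grip_width: 0.3
```

{"op": "jog_arm", "data": {
  "travel": [
    [0, 0, 0],
    [0, 0, 0],
    [0, 0, 0]
  ],
  "twist": [
    [0, 0, 0],
    [0, 0, 0],
    [0, 0, 0]
  ]
}}

```text
time_s: 19.05
tool_pos: [0.5417, -0.2436, 0.2256]
orientation: [2.944, 1.57, 1.616]
contact_force: [0.2, -0.0, -1.2]
grip_width: 0.299
```

Run:
```python
from h import *
s=bot.observe();c=cam("wrist",s);w=bot.capture("wrist")
print(s["tool_pos"],proj((.3673,-.2077,.034),c)*800/512,proj((.3947,-.1415,.034),c)*800/512)
cv2.imwrite("pics/w7.png",cv2.resize(w,(800,600)))
```

```text
[ 0.5417 -0.2436  0.2256] [159.8933 145.1498] [212.4172  52.9256]
```

View pics/w7.png

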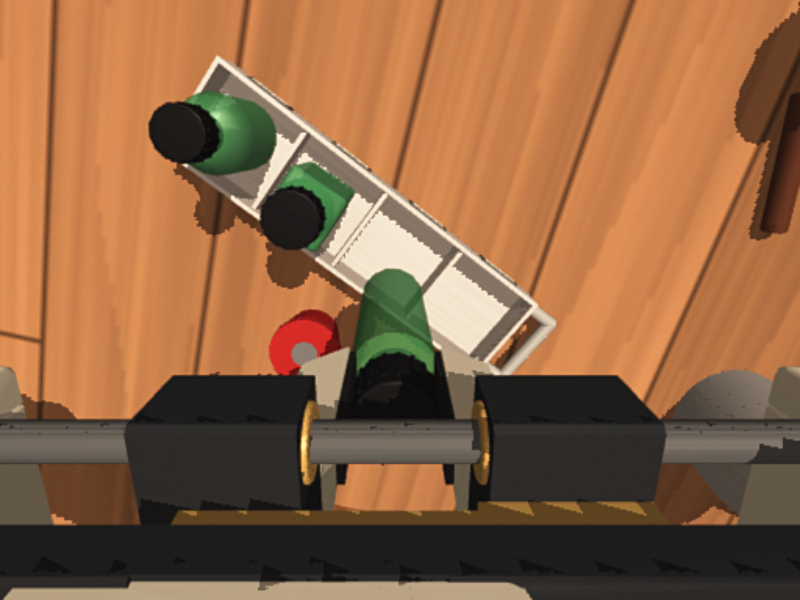

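Round and square stand in compartments 4 and 3, and slim is over compartment 2. Lowering.

{"op": "jog_arm", "data": {
  "travel": [
    [0.005, -0.01, -0.13],
    [0.005, -0.01, -0.3],
    [0.005, -0.01, -0.44],
    [0.005, -0.01, -0.53],
    [0.005, -0.01, -0.57]
  ],
  "twist": [
    [0, 0, 0],
    [0, 0, 0],
    [0, 0, 0],
    [0, 0, 0],
    [0, 0, 0]
  ]
}}

```text
time_s: 19.52
tool_pos: [0.5412, -0.2455, 0.1091]
orientation: [-2.213, 1.567, 2.741]
contact_force: [0.4, 0.2, -1.3]
grip_width: 0.299
```

{"op": "jog_arm", "data": {
  "travel": [
    [0, 0, 0],
    [0, 0, -0.005],
    [0, 0, -0.01],
    [0, 0, -0.01],
    [0, 0, -0.01]
  ],
  "twist": [
    [0, 0, 0],
    [0, 0, 0],
    [0, 0, 0],
    [0, 0, 0],
    [0, 0, 0]
  ]
}}

```text
time_s: 19.93
tool_pos: [0.5431, -0.2472, 0.1108]
orientation: [1.099, 1.569, -0.23]
contact_force: [-0.0, 0.2, -0.5]
grip_width: 0.299
```

{"op": "jog_arm", "data": {
  "travel": [
    [0, 0, -0.004],
    [0, 0, -0.008],
    [0, 0, -0.012],
    [0, 0, -0.015],
    [0, 0, -0.015]
  ],
  "twist": [
    [0, 0, 0],
    [0, 0, 0],
    [0, 0, 0],
    [0, 0, 0],
    [0, 0, 0]
  ]
}}

```text
time_s: 20.35
tool_pos: [0.5426, -0.2472, 0.107]
orientation: [0.842, 1.57, -0.488]
contact_force: [-0.7, 1.0, 1.0]
grip_width: 0.297
```

{"op": "jog_arm", "data": {
  "travel": [
    [0, 0, -0.003],
    [0, 0, -0.003],
    [0, 0, -0.003]
  ],
  "twist": [
    [0, 0, 0],
    [0, 0, 0],
    [0, 0, 0]
  ]
}}

```text
time_s: 20.6
tool_pos: [0.5428, -0.2475, 0.1069]
orientation: [0.925, 1.57, -0.405]
contact_force: [-1.1, 0.2, 7.2]
grip_width: 0.298
```

{"op": "jog_arm", "data": {
  "travel": [
    [0, 0, 0],
    [0, 0, 0],
    [0, 0, 0],
    [0, 0, 0]
  ],
  "twist": [
    [0, 0, 0],
    [0, 0, 0],
    [0, 0, 0],
    [0, 0, 0]
  ],
  "hand": 46
}}

```text
time_s: 20.93
tool_pos: [0.5424, -0.2469, 0.106]
orientation: [-2.207, 1.571, 2.746]
contact_force: [-0.1, -0.5, 0.3]
grip_width: 0.49
```

{"op": "jog_arm", "data": {
  "travel": [
    [0, 0, 0.06],
    [0, 0, 0.18],
    [0, 0, 0.35],
    [0, 0, 0.5],
    [0, 0, 0.56]
  ],
  "twist": [
    [0, 0, 0],
    [0, 0, 0],
    [0, 0, 0],
    [0, 0, 0],
    [0, 0, 0]
  ]
}}

```text
time_s: 21.35
tool_pos: [0.5438, -0.2483, 0.2232]
orientation: [0.968, 1.565, -0.363]
contact_force: [1.4, -0.6, -0.7]
grip_width: 0.501
```

{"op": "jog_arm", "data": {
  "travel": [
    [-0.1, 0.98, 0],
    [-0.1, 0.98, 0],
    [-0.1, 0.98, 0],
    [-0.1, 0.98, 0],
    [-0.1, 0.98, 0]
  ],
  "twist": [
    [0, 0, 0],
    [0, 0, 0],
    [0, 0, 0],
    [0, 0, 0],
    [0, 0, 0]
  ]
}}

```text
time_s: 21.77
tool_pos: [0.5219, -0.0473, 0.2189]
orientation: [2.628, 1.569, 1.301]
contact_force: [0.5, 0.3, 0.4]
grip_width: 0.497
```

{"op": "jog_arm", "data": {
  "travel": [
    [-0.1, 0.98, 0],
    [-0.1, 0.98, 0],
    [-0.1, 0.98, 0],
    [-0.1, 0.98, 0],
    [-0.1, 0.98, 0]
  ],
  "twist": [
    [0, 0, 0],
    [0, 0, 0],
    [0, 0, 0],
    [0, 0, 0],
    [0, 0, 0]
  ]
}}

```text
time_s: 22.18
tool_pos: [0.5016, 0.1489, 0.2191]
orientation: [2.53, 1.569, 1.203]
contact_force: [1.3, -0.6, 0.4]
grip_width: 0.504
```

{"op": "jog_arm", "data": {
  "travel": [
    [-0.1, 0.94, 0],
    [-0.1, 0.94, 0],
    [-0.1, 0.94, 0],
    [-0.1, 0.94, 0],
    [-0.1, 0.94, 0]
  ],
  "twist": [
    [0, 0, 0],
    [0, 0, 0],
    [0, 0, 0],
    [0, 0, 0],
    [0, 0, 0]
  ]
}}

```text
time_s: 22.6
tool_pos: [0.4806, 0.3388, 0.2188]
orientation: [2.9, 1.569, 1.575]
contact_force: [0.6, -0.1, 0.0]
grip_width: 0.502
```

{"op": "jog_arm", "data": {
  "travel": [
    [0, 0, 0],
    [0, 0, 0],
    [0, 0, 0],
    [0, 0, 0],
    [0, 0, 0]
  ],
  "twist": [
    [0, 0, 0],
    [0, 0, 0],
    [0, 0, 0],
    [0, 0, 0],
    [0, 0, 0]
  ]
}}

```text
time_s: 23.02
tool_pos: [0.4831, 0.3314, 0.2186]
orientation: [1.052, 1.57, -0.28]
contact_force: [0.2, -0.5, 0.1]
grip_width: 0.503
```

Run:
```python
from h import *
s=bot.observe();c=cam("wrist",s);im=bot.capture("wrist")
R=Rn.from_euler("xyz",s["orientation"]).as_matrix()
print(s["tool_pos"],np.degrees(np.arctan2(R[1,1],R[0,1])))
print(proj((.482,.334,.144),c)*800/512)
cv2.imwrite("pics/w8.png",cv2.resize(im,(800,600),interpolation=cv2.INTER_CUBIC))
```

```text
[0.4831 0.3314 0.2186] 13.660563068729095
[392.077  300.5167]
```

View pics/w8.png

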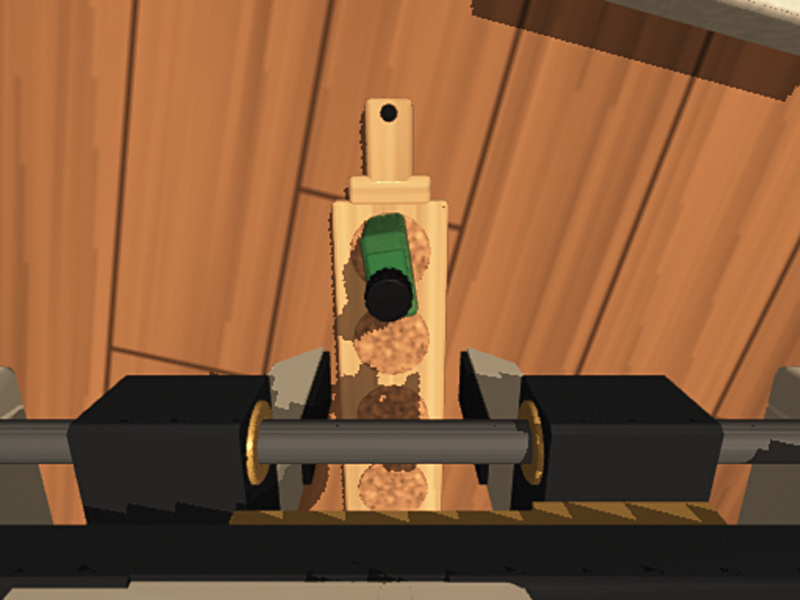

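Flat cap at (389,296) gives about (0.4805, 0.336). Descending.

{"op": "jog_arm", "data": {
  "travel": [
    [-0.012, 0.022, -0.1],
    [-0.012, 0.022, -0.25],
    [-0.012, 0.022, -0.38],
    [-0.012, 0.022, -0.48],
    [-0.012, 0.022, -0.51]
  ],
  "twist": [
    [0, 0, 0],
    [0, 0, 0],
    [0, 0, 0],
    [0, 0, 0],
    [0, 0, 0]
  ]
}}

```text
time_s: 23.48
tool_pos: [0.4787, 0.3355, 0.1133]
orientation: [-1.066, 1.566, -2.397]
contact_force: [-0.9, -0.2, -0.4]
grip_width: 0.501
```

{"op": "jog_arm", "data": {
  "travel": [
    [0, 0, 0],
    [0, 0, 0],
    [0, 0, 0],
    [0, 0, 0],
    [0, 0, 0]
  ],
  "twist": [
    [0, 0, 0],
    [0, 0, 0],
    [0, 0, 0],
    [0, 0, 0],
    [0, 0, 0]
  ]
}}

```text
time_s: 23.9
tool_pos: [0.4807, 0.3378, 0.1173]
orientation: [2.09, 1.569, 0.76]
contact_force: [0.2, -0.1, 0.3]
grip_width: 0.503
```

{"op": "jog_arm", "data": {
  "travel": [
    [0, -0.005, 0],
    [0, -0.005, 0],
    [0, -0.005, 0],
    [0, -0.005, 0],
    [0, -0.005, 0]
  ],
  "twist": [
    [0, 0, 0],
    [0, 0, 0],
    [0, 0, 0],
    [0, 0, 0],
    [0, 0, 0]
  ],
  "hand": 12
}}

```text
time_s: 24.32
tool_pos: [0.4799, 0.3364, 0.1162]
orientation: [-1.823, 1.571, 3.13]
contact_force: [-0.6, 0.6, 2.0]
grip_width: 0.254
```

{"op": "jog_arm", "data": {
  "travel": [
    [0, 0, 0.06],
    [0, 0, 0.18],
    [0, 0, 0.33],
    [0, 0, 0.47],
    [0, 0, 0.55]
  ],
  "twist": [
    [0, 0, 0],
    [0, 0, 0],
    [0, 0, 0],
    [0, 0, 0],
    [0, 0, 0]
  ]
}}

```text
time_s: 24.73
tool_pos: [0.481, 0.3367, 0.229]
orientation: [1.975, 1.568, 0.645]
contact_force: [0.8, 0.6, -1.1]
grip_width: 0.255
```

Cap width reads 23.4 mm, as expected for 24 mm. Carrying flat to compartment 1 with a turn of about +46° to line it up with the tray.

{"op": "jog_arm", "data": {
  "travel": [
    [0.01, -0.05, 0],
    [0.03, -0.16, 0],
    [0.06, -0.3, 0],
    [0.09, -0.45, 0],
    [0.125, -0.6, 0]
  ],
  "twist": [
    [0, 0, 0.02],
    [0, 0, 0.06],
    [0, 0, 0.1],
    [0, 0, 0.15],
    [0, 0, 0.2]
  ]
}}

```text
time_s: 25.15
tool_pos: [0.5048, 0.2153, 0.2259]
orientation: [-1.437, 1.57, -2.607]
contact_force: [0.3, 0.0, -1.9]
grip_width: 0.256
```

{"op": "jog_arm", "data": {
  "travel": [
    [0.034, -0.165, 0],
    [0.068, -0.33, 0],
    [0.102, -0.495, 0],
    [0.136, -0.66, 0],
    [0.17, -0.825, 0]
  ],
  "twist": [
    [0, 0, 0.07],
    [0, 0, 0.14],
    [0, 0, 0.21],
    [0, 0, 0.28],
    [0, 0, 0.34]
  ]
}}

```text
time_s: 25.57
tool_pos: [0.5389, 0.0497, 0.226]
orientation: [-2.415, 1.571, 2.965]
contact_force: [0.2, 1.1, -1.3]
grip_width: 0.254
```

{"op": "jog_arm", "data": {
  "travel": [
    [0.034, -0.165, 0],
    [0.068, -0.33, 0],
    [0.102, -0.495, 0],
    [0.136, -0.66, 0],
    [0.17, -0.825, 0]
  ],
  "twist": [
    [0, 0, 0.07],
    [0, 0, 0.14],
    [0, 0, 0.21],
    [0, 0, 0.28],
    [0, 0, 0.34]
  ]
}}

```text
time_s: 25.98
tool_pos: [0.5729, -0.1152, 0.2259]
orientation: [-2.944, 1.57, 2.703]
contact_force: [1.0, 0.0, -0.8]
grip_width: 0.261
```

{"op": "jog_arm", "data": {
  "travel": [
    [0.034, -0.165, 0],
    [0.068, -0.33, 0],
    [0.1, -0.495, 0],
    [0.13, -0.65, 0],
    [0.155, -0.75, 0]
  ],
  "twist": [
    [0, 0, 0.05],
    [0, 0, 0.1],
    [0, 0, 0.14],
    [0, 0, 0.14],
    [0, 0, 0.14]
  ]
}}

```text
time_s: 26.4
tool_pos: [0.6033, -0.2678, 0.2258]
orientation: [-1.502, 1.569, -2.034]
contact_force: [-0.2, -0.4, -1.1]
grip_width: 0.254
```

{"op": "jog_arm", "data": {
  "travel": [
    [0.01, -0.04, 0],
    [0.01, -0.045, 0],
    [0.01, -0.045, 0],
    [0.01, -0.045, 0],
    [0.01, -0.045, 0]
  ],
  "twist": [
    [0, 0, 0],
    [0, 0, 0],
    [0, 0, 0],
    [0, 0, 0],
    [0, 0, 0]
  ]
}}

```text
time_s: 26.82
tool_pos: [0.6064, -0.2704, 0.2261]
orientation: [2.085, 1.57, 1.558]
contact_force: [-0.7, 0.1, -1.3]
grip_width: 0.259
```

Run:
```python
from h import *
s=bot.observe();c=cam("wrist",s);w=bot.capture("wrist")
R=Rn.from_euler("xyz",s["orientation"]).as_matrix()
print(s["tool_pos"],np.degrees(np.arctan2(R[1,1],R[0,1])))
ctr=np.array([.5096,-.2309,.034]);a=np.radians(-23.65);ax=np.array([np.cos(a),np.sin(a),0]);n=np.array([-ax[1],ax[0],0])
for x in(.07,.0,-.07,-.14):print(x,proj(ctr+ax*x+n*.0355,c)*800/512,proj(ctr+ax*x-n*.0355,c)*800/512)
cv2.imwrite("pics/w9.png",cv2.resize(w,(800,600)))
```

```text
[ 0.6064 -0.2704  0.2261] 59.84225302599275
0.07 [434.2996 201.4385] [335.6263 212.8097]
0.0 [424.9399  96.6002] [320.1707 109.4213]
-0.07 [414.3238 -22.3098] [302.6561  -7.74  ]
-0.14 [ 402.1804 -158.3286] [ 282.6419 -141.6224]
```

View pics/w9.png

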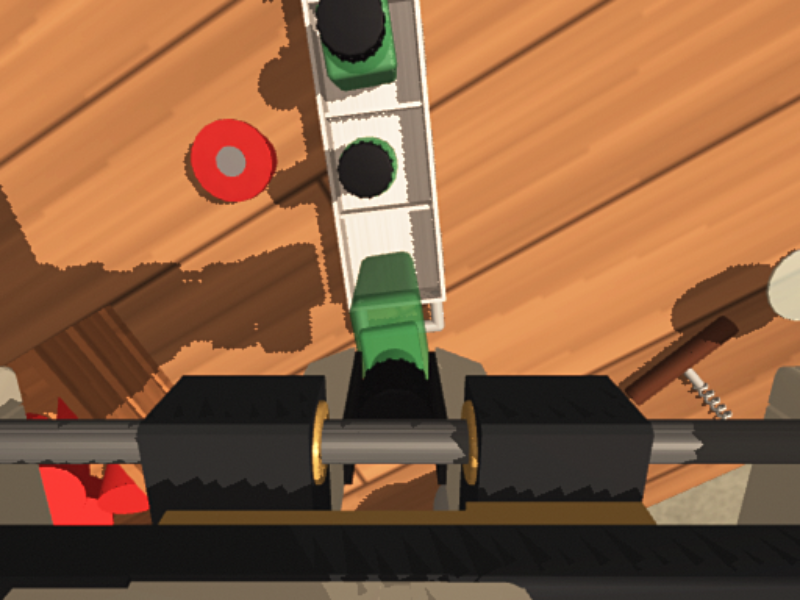

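The cross walls match the prediction within about 5 px, and slim stands in compartment 2. I'll lower flat with a small correction.

{"op": "jog_arm", "data": {
  "travel": [
    [0.007, -0.017, -0.13],
    [0.007, -0.017, -0.3],
    [0.007, -0.017, -0.46],
    [0.007, -0.017, -0.58],
    [0.007, -0.017, -0.62]
  ],
  "twist": [
    [0, 0, 0],
    [0, 0, 0],
    [0, 0, 0],
    [0, 0, 0],
    [0, 0, 0]
  ]
}}

```text
time_s: 27.28
tool_pos: [0.6056, -0.2735, 0.0983]
orientation: [-3.085, 1.565, 2.671]
contact_force: [-0.2, 0.6, -1.7]
grip_width: 0.258
```

{"op": "jog_arm", "data": {
  "travel": [
    [0, 0, 0],
    [0, 0, -0.005],
    [0, 0, -0.01],
    [0, 0, -0.01],
    [0, 0, -0.01]
  ],
  "twist": [
    [0, 0, 0],
    [0, 0, 0],
    [0, 0, 0],
    [0, 0, 0],
    [0, 0, 0]
  ]
}}

```text
time_s: 27.7
tool_pos: [0.6083, -0.2764, 0.1017]
orientation: [0.22, 1.568, -0.308]
contact_force: [-0.8, 0.2, -0.9]
grip_width: 0.253
```

{"op": "jog_arm", "data": {
  "travel": [
    [0, 0, -0.003],
    [0, 0, -0.006],
    [0, 0, -0.01],
    [0, 0, -0.01],
    [0, 0, -0.01]
  ],
  "twist": [
    [0, 0, 0],
    [0, 0, 0],
    [0, 0, 0],
    [0, 0, 0],
    [0, 0, 0]
  ]
}}

```text
time_s: 28.12
tool_pos: [0.6074, -0.276, 0.0981]
orientation: [-3.104, 1.571, 2.651]
contact_force: [-0.1, 0.5, -0.9]
grip_width: 0.253
```

{"op": "jog_arm", "data": {
  "travel": [
    [0, 0, -0.003],
    [0, 0, -0.003],
    [0, 0, -0.003]
  ],
  "twist": [
    [0, 0, 0],
    [0, 0, 0],
    [0, 0, 0]
  ]
}}

```text
time_s: 28.37
tool_pos: [0.6074, -0.276, 0.0975]
orientation: [-3.105, 1.571, 2.649]
contact_force: [-0.0, -0.7, -0.9]
grip_width: 0.251
```

{"op": "jog_arm", "data": {
  "travel": [
    [0, 0, -0.003],
    [0, 0, -0.005],
    [0, 0, -0.005]
  ],
  "twist": [
    [0, 0, 0],
    [0, 0, 0],
    [0, 0, 0]
  ]
}}

```text
time_s: 28.62
tool_pos: [0.6078, -0.2764, 0.0972]
orientation: [0.127, 1.57, -0.402]
contact_force: [-1.2, 0.1, 5.2]
grip_width: 0.258
```

Touched down at 5 N. Releasing, rising and backing off for a final look.

{"op": "jog_arm", "data": {
  "travel": [
    [0, 0, 0],
    [0, 0, 0],
    [0, 0, 0],
    [0, 0, 0]
  ],
  "twist": [
    [0, 0, 0],
    [0, 0, 0],
    [0, 0, 0],
    [0, 0, 0]
  ],
  "hand": 44
}}

```text
time_s: 28.95
tool_pos: [0.6074, -0.2759, 0.0964]
orientation: [2.86, 1.571, 2.331]
contact_force: [0.3, -0.7, 0.5]
grip_width: 0.464
```

{"op": "jog_arm", "data": {
  "travel": [
    [0, 0, 0.06],
    [0, 0, 0.18],
    [0, 0, 0.35],
    [0, 0, 0.52],
    [0, 0, 0.65]
  ],
  "twist": [
    [0, 0, 0],
    [0, 0, 0],
    [0, 0, 0],
    [0, 0, 0],
    [0, 0, 0]
  ]
}}

```text
time_s: 29.37
tool_pos: [0.6078, -0.2765, 0.2303]
orientation: [0.09, 1.568, -0.439]
contact_force: [0.8, -0.1, 0.2]
grip_width: 0.478
```

{"op": "jog_arm", "data": {
  "travel": [
    [-0.1, 0.3, 0],
    [-0.2, 0.5, 0],
    [-0.3, 0.7, 0],
    [-0.4, 0.85, 0],
    [-0.45, 0.98, 0]
  ],
  "twist": [
    [0, 0, 0],
    [0, 0, 0],
    [0, 0, 0],
    [0, 0, 0],
    [0, 0, 0]
  ]
}}

```text
time_s: 29.78
tool_pos: [0.5193, -0.086, 0.2274]
orientation: [0.543, 1.57, 0.013]
contact_force: [-0.4, 1.2, 0.3]
grip_width: 0.479
```

{"op": "jog_arm", "data": {
  "travel": [
    [-0.05, 0.2, 0],
    [-0.1, 0.4, 0],
    [-0.15, 0.6, 0],
    [-0.15, 0.7, 0],
    [-0.15, 0.7, 0]
  ],
  "twist": [
    [0, 0, 0],
    [0, 0, 0],
    [0, 0, 0],
    [0, 0, 0],
    [0, 0, 0]
  ]
}}

```text
time_s: 30.2
tool_pos: [0.4902, 0.0587, 0.2275]
orientation: [1.794, 1.568, 1.273]
contact_force: [-0.6, 0.4, 0.6]
grip_width: 0.477
```

Run:
```python
from h import *
s=bot.observe();print(s["time_s"],s["tool_pos"],s["contact_force"])
t=bot.capture("top");d=bot.capture("side")
cv2.imwrite("pics/fin.png",np.hstack([cv2.resize(t[120:290,300:450],(400,453)),cv2.resize(d[200:320,160:350],(400,453))]))
```

```text
30.2 [0.4902 0.0587 0.2275] [-0.615   0.4292  0.5569]
```

View pics/fin.png

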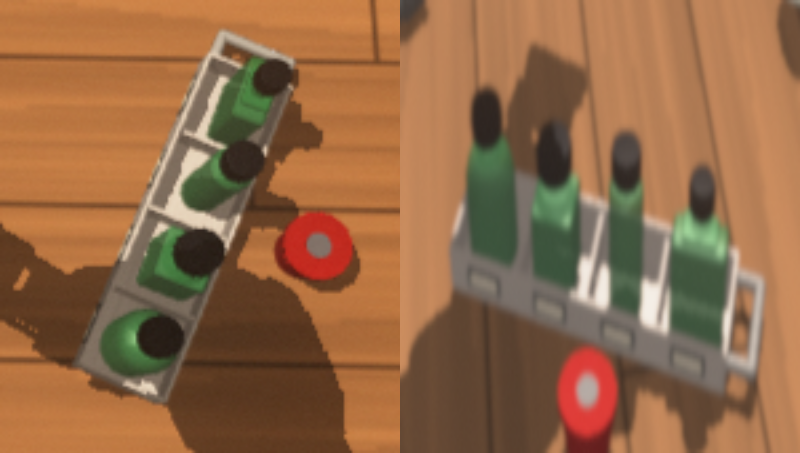

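All four bottles stand upright, one to a compartment. From the pull handle they run flat, slim, square, round, the same order as on the paddle.

```bash
python3 -c "
from station import bot
print(bot.close_job())"
```

```text
the job is handed in; nothing more can be done
None
```

All four bottles are in the tray, and I handed the job in at about 30 s of the 120 s allowed. From the tray's pull handle they stand flat, slim, square, round, the same order as from the paddle's handle.

- **Final check:** the top and side views show one bottle upright in each compartment, with the gripper clear of everything.
- **Grips and floor:** each cap's measured width was within 1 mm of its listed size. Each bottle met the tray floor within about 1 mm of the expected height.
- **Harder set-down:** the round bottle was pressed onto the floor with about 20 N for a moment before I eased off. The other three touched down at 4 to 7 N.
- **Measurements that disagreed:** the top camera put the caps 4–5 mm off in x from the wrist camera and the actual grasps, so I used the wrist camera for the grasps. The tray cross-check was 2–4 mm off, within the compartments' clearance.

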